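# Shut the spring-bay flap and hold the print-table tensioner compressed

### The arm

A 7-joint arm with a two-finger parallel gripper is mounted at the origin on the work surface. World frame = base frame: x ahead of the robot, y to its left, z up, the work surface at z = 0. Lengths are in m, angles in rad, forces in N, time in s.
With the tool pointing down it reaches from about 0.4 to 0.9 m from the base axis. Payload 5.6 kg.
Tool frame: the origin (TCP) lies midway between the tips of the shut fingers; the grasp point (between the pads) lies 19 mm behind it (bot.hold_point_z is the distance from the TCP to the grasp point, in m); z points along the fingers, y is the line along which they close (so a half turn about z gives the same grasp; the last joint's range is limited). The gripper opens to 92 mm and grips with 3 to 60 N. Pads are 20 mm wide; open, the fingers measure 128 mm over their backs; the gripper's body (75 mm by 189 mm) begins 69 mm behind the grasp point.
Start: joints at [-1.162, 0.468, -0.012, 1.603, 0.006, 1.071, -0.056], TCP at [0.284, 0.585, 0.215] pointing down, gripper open.
Joint ranges: [-2.53, 2.53], [-0.31, 2.02], [-1.57, 1.55], [0.28, 2.44], [-1.29, 4.43], [0.15, 1.84], [-2.92, 2.92]. Speed limits (rad/s): [2.57, 2.57, 3.14, 3.14, 3.14, 3.14, 3.14].

### API

Orientations are given as a 3x3 rotation matrix whose columns are the frame's x, y, z axes.
In Python, from cell import bot gives the robot as it stands.
- The arm moves only by the tool pendant, called after ">>>" in YAML: its name, and indented under it one key for each argument. Schema: {"type":"object","properties":{"segments":{"type":"object","properties":{"rows":{"type":"array","items":{"type":"array","items":{"type":"number"},"minItems":6,"maxItems":6},"minItems":1,"maxItems":20}},"additionalProperties":false,"required":["rows"]},"finger_gap":{"type":"number"},"grip_force":{"type":"number"},"only":{"type":"string"},"quiet":{"type":"boolean"},"lines":{"type":"string"}},"required":["segments"],"additionalProperties":false}. segments is an object whose key "rows" holds a list of rows, 1 to 20 of them, each of 6 numbers: dx, dy, dz in m, then a rotation vector rx, ry, rz in rad; each row shifts and turns the commanded pose from where the row before left it, along the tool's axes as they then stand; what a row does not reach is not made up. A row lasts 1/10 s, in which the tool goes at most 0.05 m and 0.15 rad, less where a joint would pass 70% of its speed; a pose out of reach is approached as far as the arm can. finger_gap is the finger opening in m, set as the call begins (left out keeps the last). The fingers move at their own pace and stop on an object; grip_force is the grip in N (left out, the last holds). Time passes only in rows, so rows that do not move let the fingers close. The tool returns the time, the measured TCP pose, the force, the opening and the grip force at its end. only (a regular expression) keeps the lines of the reply that match it, lines (a string "A,B") keeps lines A to B, and quiet returns only ok. Input that does not fit is refused with a message, and nothing moves.
- bot.read_state(): the state, without advancing time (a new reading comes with each control period).
- bot.snapshot(name): name is "scene" or "top" or "wrist"; returns the picture (400x640x3 uint8, blue, green, red); there is no depth.
- bot.get_calibration(name): a dict with "camera_matrix" (3x3 intrinsics, pixels), "k1" (the pictures are not rectified: a ray, as slopes to the right and down, at radius r is drawn at 1 + k1 r^2 times it, then the intrinsics apply), "view" (4x4, takes a point from world to camera coordinates); the wrist camera has in their place "tool_from_camera" (4x4, takes a point from camera to tool coordinates, whose origin is the TCP and whose axes are the flange's). Camera axes: x right, y down, z forward; pixel columns grow to the right and rows downward; lengths in m; the calibration is good to about 2 mm. A picture is of the moment at which its call begins: read the wrist's pose just before it. get_calibration takes no time and is no camera call.
- bot.job_done(): hands the job in; it is judged then, once.
The state is a dict: "t": time; "joint_pos": joint angles; "joint_vel": joint speeds; "tau": joint torques, N m; "tool_pos": TCP position; "tcp_rot": TCP orientation; "wrist_force": force on the tool from outside, world axes, zero at the start; "ft_torque": the same for the moment, N m; "width": finger opening in m; "grasp_force": force on a finger pad.
Only numpy, scipy, OpenCV 4.12 (cv2) and the standard library are available. Lean on these libraries where they do the work, as an engineer would, in place of code of your own. Each camera call takes 0.05 s, during which the arm holds its last target. There are 200 camera calls.

### The job

Get the print table's tensioner ready for a colleague to hook on: first swing the yellow flap fully shut over the spring bay so that its tab drops behind the rim, and only then push the red sprung tensioner arm, by its upright aluminium idler roller, back past its ratchet click until its white pointer stands over the green part of the scale. Finish while still holding the roller there with the gripper, so that you and not the pawl keep the spring compressed; leave the flap shut and do not disturb the print block, the dye jar and the round stamp.

Things in the scene. Friction and masses are not known exactly. Their poses are not given: they have to be found in the camera images.
- unit: Tensioner unit fixed to the table: grey base plate 200 (x) x 300 (y) x 12 mm, origin at the centre of its underside, x away from the robot, y to the left at yaw 0. On its right half a green open-topped spring bay, 126 mm in x, from y = -119 to -5 mm, wall tops 60 mm above the table. Two 45 mm high rubber posts stop the arm at both ends of its travel.
- flap (a joint): Yellow flap's angle (rad): 0 shut, flat on the bay; 1.57 upright; at most 1.9; starts at 1.15 to 1.75. Hinged along the unit's x on the bay's right (-y) wall: shut it by pushing its outer face to +y and down. It stays where it is left (stiff hinge, about 2 N at the edge); no catch: within 0.06 rad is shut. Panel 126 mm wide, 110 mm hinge to edge, 4 mm thick; shut, its top is 64 mm above the table.
- flap_hinge (a point): Middle of the flap's hinge line: (0, -117, 60) mm in the unit's frame.
- flap_edge (a point): Middle of the flap's free edge, 110 mm from the hinge. A tab 60 mm wide and 15 mm deep hangs under this edge; with the flap shut it is inside the rim of the bay's left (+y) wall.
- pivot (a point): The red tensioner arm's vertical pivot axis: (0, -60) mm in the unit's frame, 34 mm high. The arm is 22 mm wide and lies 28 to 40 mm above the table.
- tensioner (a joint): Red arm's angle about the pivot (rad): 0 at rest, grows as the roller is pushed to the unit's +x (clockwise from above), end stop 0.78. At q it points along (sin(q-0.4), cos(q-0.4)) in the unit's x, y. Sprung towards 0: about 4 N at the roller at rest, 11 N at the end, up to 2 N more at 0.1 to 0.5 where the pawl climbs the tooth. Click at about 0.56; let go beyond it, the arm falls back to 0.56.
- green (a point): Middle of the green part of the scale painted on the base plate near its left edge, 195 mm from the pivot. The white pointer at the arm's end stands over the green at joint values 0.60 to 0.78, over the yellow part below that.
- roller: The upright aluminium idler roller on the arm, turning stiffly on its own axis, 150 mm from the pivot: cylinder 32 mm in diameter, 42 mm tall, from 40 mm (its origin, centre of its underside) to 82 mm above the table.
- roller_top (a point): Centre of the roller's top face, 82 mm above the table.
- pawl: The small steel pawl inside the spring bay (covered by the shut flap), that rides on the arm's brass tooth; origin at its own pivot. Not to be touched.
- print_block: Bystander: loose carved wooden print block, 90 x 60 x 38 mm, origin at the centre of its underside.
- dye_jar: Bystander: loose closed amber dye jar, 68 mm in diameter, 88 mm tall, origin at the centre of its underside.
- round_stamp: Bystander: loose round wooden stamp with a black and brass face, 68 mm in diameter, 50 mm tall, origin at the centre of its underside.

How it is judged:
By the outcome, as a careful person would: the job done as asked, in the order asked, and still so for the second after the job is handed in, while the arm keeps its last pose, push and grip.
It also fails if it takes over 48 s, if anything falls off the work surface, if the arm or the gripper's body presses on something with over 40 N, if the wrist force passes 120 N, or if a joint passes its speed limit or range.

## Working session

There is one attempt and no reset: what is moved stays moved. The work goes in short steps, Python scripts to look and compute and a tool call to move; the robot and the scene stay as the last step left them, time stands still between calls to the robot, and variables do not carry over. Pictures are saved under pics/ and viewed, at most 10 in all, crops included, and the job is handed in when it is done.

```bash
ls; mkdir -p pics
```

Run:
```python
from cell import bot
import cv2,numpy as np
for n in("scene","top"):
    cv2.imwrite(f"pics/{n}0.png",bot.snapshot(n)); c=bot.get_calibration(n); print(n,np.round(c["camera_matrix"],1).tolist(),c["k1"],np.round(c["view"],3).tolist())
s=bot.read_state();print(s["t"],s["tool_pos"],np.round(s["tcp_rot"],3).tolist(),s["width"],bot.hold_point_z)
```

```text
cell.py
pics
scene [[430.7, 0.0, 316.2], [0.0, 430.7, 192.6], [0.0, 0.0, 1.0]] -0.020002170640580783 [[-0.696, 0.718, 0.016, 0.392], [0.377, 0.385, -0.842, -0.218], [-0.611, -0.58, -0.539, 1.331], [0.0, 0.0, 0.0, 1.0]]
top [[471.5, 0.0, 323.8], [0.0, 471.5, 200.4], [0.0, 0.0, 1.0]] -0.04460603973568055 [[0.02, -1.0, 0.015, 0.09], [-0.987, -0.023, -0.161, 0.679], [0.162, -0.011, -0.987, 0.875], [0.0, 0.0, 0.0, 1.0]]
0.1 [0.28362178 0.5842907  0.21374125] [[-0.9, 0.437, -0.001], [0.437, 0.9, -0.001], [-0.0, -0.002, -1.0]] 0.0919455237208827 0.0187
```

View pics/scene0.png

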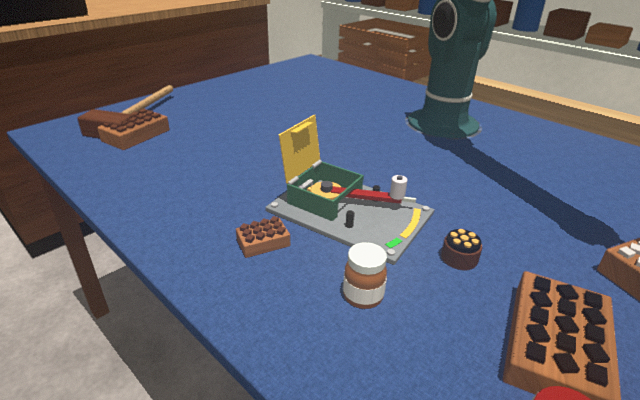

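View pics/top0.png

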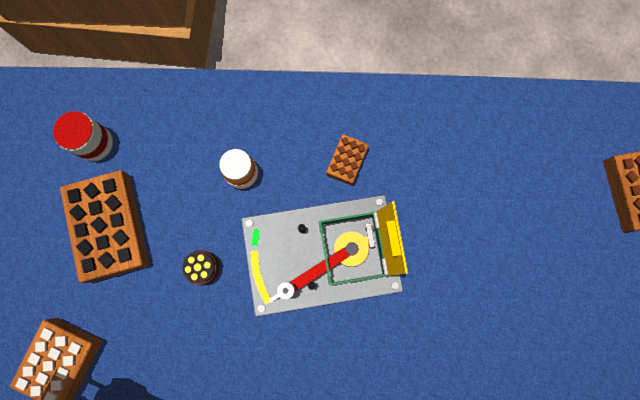

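The top picture shows the base plate with corners near (243,219), (384,196), (403,291), (256,316). The roller top is near (286,290) and the flap stands upright around (392,240). The jar is at (238,165), the stamp at (200,267) and the block at (348,160).

Run:
```python
import cv2
a=cv2.imread("pics/top0.png")[180:330,225:425]
cv2.imwrite("pics/top0c.png",cv2.resize(a,None,fx=4,fy=4,interpolation=cv2.INTER_CUBIC))
```

```text
(no output)
```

View pics/top0c.png

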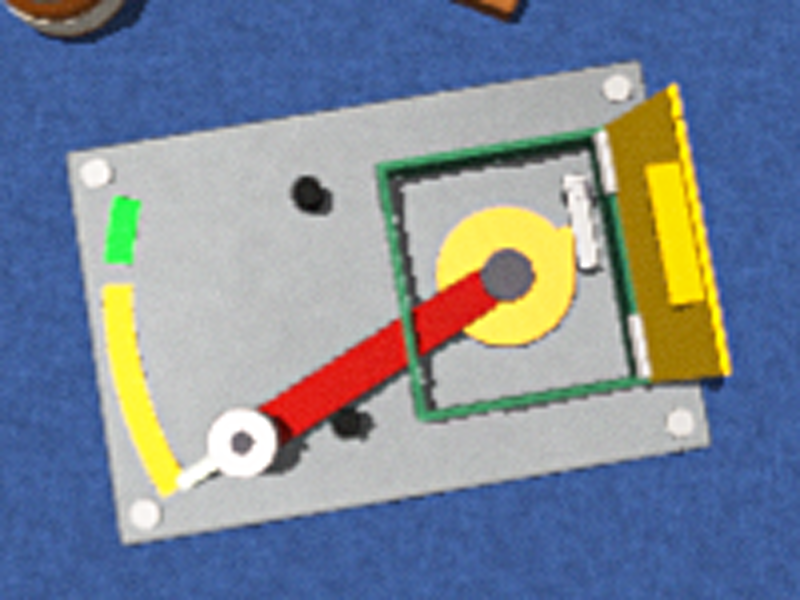

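The crop shows these points (crop px):
- Plate corners: (68,153), (640,63), (710,443), (123,545)
- Bay's left wall ends: (378,166), (424,418)
- Roller top: (243,442)
- Flap edge: from (675,85) to (728,375)

Create h.py:
```python
import numpy as np,cv2
from cell import bot
from scipy.optimize import least_squares
def proj(n,P):
    c=bot.get_calibration(n);V=np.array(c["view"])
    p=np.atleast_2d(P)@V[:3,:3].T+V[:3,3]
    s=p[:,:2]/p[:,2:];s=s*(1+c["k1"]*(s**2).sum(1,keepdims=True))
    K=np.array(c["camera_matrix"]);return s@K[:2,:2].T+K[:2,2]
def ray(n,uv,z):
    f=lambda q:proj(n,[[q[0],q[1],z]])[0]-uv
    return least_squares(f,[.5,.1]).x
def U(th,p):  # unit->world, th=(x,y,yaw)
    p=np.atleast_2d(p);c,s=np.cos(th[2]),np.sin(th[2])
    return np.c_[th[0]+c*p[:,0]-s*p[:,1],th[1]+s*p[:,0]+c*p[:,1],p[:,2]]
def crop(p): return (np.array(p)+.5)/4-.5+[225,180]
```

Run:
```python
from h import *
M=[[.1,.15,.012],[.1,-.15,.012],[-.1,-.15,.012],[-.1,.15,.012],[.063,-.005,.06],[-.063,-.005,.06]]
px=crop([[68,153],[640,63],[710,443],[123,545],[378,166],[424,418]])
r=least_squares(lambda t:(proj("top",U(t,M))-px).ravel(),[.5,.05,0])
th=r.x;print("unit",th,np.round(r.fun,1))
rt=ray("top",crop([243,442]),.082);pv=U(th,[0,-.06,0])[0,:2]
print("roller",rt,"dist",np.linalg.norm(rt-pv))
q0=[.15*np.sin(-.4),-.06+.15*np.cos(.4),.082];print("model roller",U(th,q0))
# flap angle: edge
pe=crop([[675,85],[728,375]])
def fl(a): return [[s*.063,-.117+.11*np.cos(a[0])-.004*np.sin(a[0])*0,.06+.11*np.sin(a[0])] for s in(1,-1)]
g=least_squares(lambda a:(proj("top",U(th,fl(a)))-pe).ravel(),[1.4]);print("flap",g.x,g.fun,U(th,fl(g.x)))
for n,uv,z in(("jar",(236,164),.088),("stamp",(201,266),.05),("block",(348,158),.038)):print(n,ray("top",np.array(uv),z))
for q in(0,.56,.69,.78):print(q,U(th,[.15*np.sin(q-.4),-.06+.15*np.cos(q-.4),.06]))
print("scene", proj("scene",np.r_[U(th,q0),U(th,fl(g.x)),U(th,M[:4])]).round())
```

```text
unit [0.57400187 0.10648362 0.18525226] [-0.4 -0.3  0.4 -1.1  1.1  0.6 -0.2  0.4 -0.1 -0.8 -0.9  1. ]
roller [0.50245886 0.17272475] dist 0.15000185757252724
model roller [[0.50219209 0.17254615 0.082     ]]
flap [1.72955735] [-0.30778686 -0.1285587   0.27351948 -0.06533775] [[ 0.66067791 -0.01400312  0.16861663]
 [ 0.53683379 -0.03721163  0.16861663]]
jar [0.73873073 0.27507803]
stamp [0.54383375 0.33967367]
block [0.76863015 0.05687527]
0 [[0.50219209 0.17254615 0.06      ]]
0.56 [[0.5812661  0.19746241 0.06      ]]
0.69 [[0.60073698 0.19668808 0.06      ]]
0.78 [[0.6140814  0.19467471 0.06      ]]
scene [[399. 177.]
 [278. 133.]
 [314. 113.]
 [394. 259.]
 [264. 205.]
 [316. 168.]
 [434. 207.]]
```
Excellent fit. Flap angle 1.73 (edge at (675,85) may be outer face... fine).

The unit fits to about 1 px at (0.574, 0.106), yaw 0.185. The roller lies 150.0 mm from the pivot, as it must, and the flap is at 1.73 rad. I'll close the fingers, line up tool y with unit x (so tool x = unit y), and cross over to the flap's outer side.

Add to h.py:
```python
TH=np.array([.574,.1065,.1853])
def st():
    s=bot.read_state();d=np.array(s["tool_pos"]);c,n=np.cos(TH[2]),np.sin(TH[2]);e=d[:2]-TH[:2];R=np.array(s["tcp_rot"])
    print("t",s["t"],"unit xy",np.round([c*e[0]+n*e[1],-n*e[0]+c*e[1]],4),"z",d[2].round(4),"yaw err",round(np.arctan2(R[1,1],R[0,1])-TH[2],3),"zax",R[:,2].round(3),"F",np.round(s["wrist_force"],1),"w",round(s["width"],4),"g",s["grasp_force"],np.round(s["joint_pos"],2))
```

>>> pendant:
  segments: {"rows":[[0,0,-0.006,0,0,0.15],[0,0,-0.006,0,0,0.15],[0,0,-0.006,0,0,0.15],[0,0,-0.006,0,0,0.15],[0,0,-0.006,0,0,0.15],[0,0,-0.006,0,0,0.15],[0,0,0,0,0,0.034],[0,0,0,0,0,0]]}
  finger_gap: 0
  grip_force: 20

```text
t: 0.9
tool_pos: [0.2836, 0.5846, 0.2503]
tcp_rot: [[-0.184, 0.983, -0.0], [0.983, 0.184, -0.001], [-0.001, -0.0, -1.0]]
wrist_force: [-0.1, 0.2, 0.4]
width: 0.03
grasp_force: 0.0
```

>>> pendant:
  segments: {"rows":[[-0.036,0.01,0,0,0,0],[-0.036,0.01,0,0,0,0],[-0.036,0.01,0,0,0,0],[-0.036,0.01,0,0,0,0],[-0.036,0.01,0,0,0,0],[-0.036,0.01,0,0,0,0],[-0.036,0.01,0,0,0,0],[-0.036,0.01,0,0,0,0],[-0.036,0.01,0,0,0,0],[-0.036,0.01,0,0,0,0],[-0.036,0.01,0,0,0,0],[-0.036,0.01,0,0,0,0],[-0.036,0.01,0,0,0,0],[-0.036,0.01,0,0,0,0],[-0.036,0.01,0,0,0,0],[-0.036,0.01,0,0,0,0],[-0.036,0.01,0,0,0,0],[-0.036,0.01,0,0,0,0],[-0.036,0.01,0,0,0,0],[-0.036,0.01,0,0,0,0]]}

```text
t: 2.9
tool_pos: [0.6131, -0.0874, 0.2502]
tcp_rot: [[-0.185, 0.983, -0.001], [0.983, 0.185, 0.0], [0.0, -0.001, -1.0]]
wrist_force: [0.4, 0.4, -0.8]
width: 0.0006
grasp_force: 0.0
```

```bash
python3 -c "from h import *;st()"
```

```text
t 2.9 unit xy [ 0.0027 -0.1978] z 0.2502 yaw err 0.001 zax [-0.001  0.    -1.   ] F [ 0.4  0.4 -0.8] w 0.0006 g 0.0 [-0.31  0.41  0.53  1.67 -0.22  1.12  0.47]
```

>>> pendant:
  segments: {"rows":[[0,0,0.021,0,0,0],[0,0,0.021,0,0,0],[0,0,0.021,0,0,0],[0,0,0.021,0,0,0],[0,0,0.021,0,0,0],[0.011,0,0,0,0,0],[0.011,0,0,0,0,0],[0.011,0,0,0,0,0],[0.011,0,0,0,0,0],[0.011,0,0,0,0,0],[0.011,0,0,0,0,0],[0.01,0,0.001,0,0,0],[0.01,0,0.001,0,0,0],[0.011,0,0.002,0,0,0]]}

```text
t: 4.3
tool_pos: [0.5951, 0.0096, 0.1417]
tcp_rot: [[-0.183, 0.983, 0.001], [0.983, 0.183, -0.0], [-0.0, 0.001, -1.0]]
wrist_force: [1.3, -0.8, 0.3]
width: 0.0003
grasp_force: 0.7
```

```bash
python3 -c "from h import *;st()"
```

```text
t 4.3 unit xy [ 0.0029 -0.0991] z 0.1417 yaw err -0.001 zax [ 0.001 -0.    -1.   ] F [ 1.3 -0.8  0.3] w 0.0003 g 0.7317146973218769 [-0.44  0.48  0.48  1.83 -0.28  0.89  0.35]
```

>>> pendant:
  segments: {"rows":[[0.01,0,0.005,0,0,0],[0.01,0,0.006,0,0,0],[0.009,0,0.006,0,0,0],[0.006,0,0.007,0,0,0],[0.005,0,0.007,0,0,0],[0.005,0,0.007,0,0,0],[0.005,0,0.006,0,0,0]]}

```text
t: 5.0
tool_pos: [0.5854, 0.0582, 0.0967]
tcp_rot: [[-0.184, 0.983, -0.001], [0.983, 0.184, -0.001], [-0.0, -0.001, -1.0]]
wrist_force: [0.7, -1.5, -0.0]
width: 0.0005
grasp_force: 0.4
```

```bash
python3 -c "
from h import *;st();cv2.imwrite('pics/s1.png',cv2.resize(bot.snapshot('scene')[80:280,220:470],None,fx=3,fy=3))"
```

```text
t 5.0 unit xy [ 0.0023 -0.0496] z 0.0967 yaw err -0.001 zax [-0.001 -0.001 -1.   ] F [ 0.7 -1.5 -0. ] w 0.0005 g 0.4253129451535642 [-0.5   0.54  0.45  1.87 -0.31  0.8   0.3 ]
```

View pics/s1.png

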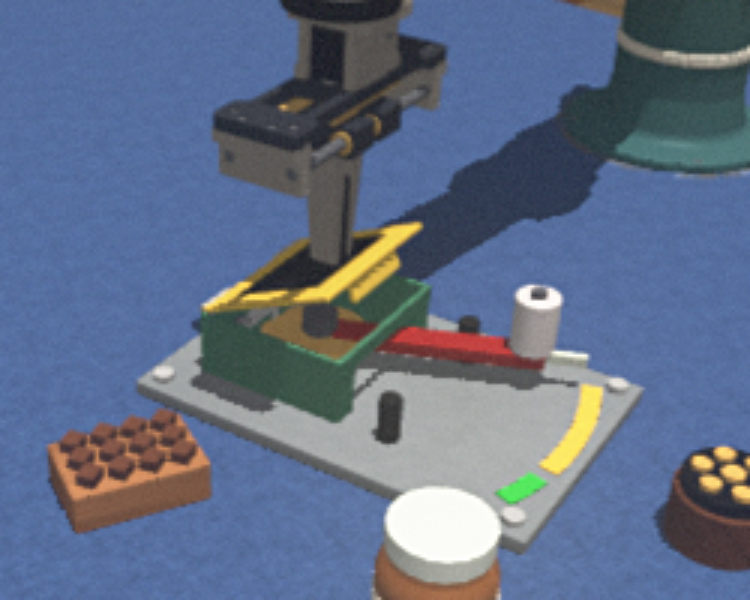

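The flap is half shut at about 0.4 rad, with the closed fingers on its outer face. The tab heads inside the bay rim, and the bystanders are untouched. I'll keep pressing down.

>>> pendant:
  segments: {"rows":[[0.002,0,0.007,0,0,0],[0.002,0,0.007,0,0,0],[0.002,0,0.007,0,0,0],[0.002,0,0.006,0,0,0],[0.001,0,0.005,0,0,0],[0,0,0.002,0,0,0],[0,0,0,0,0,0]]}

```text
t: 5.75
tool_pos: [0.584, 0.0671, 0.0644]
tcp_rot: [[-0.184, 0.983, -0.001], [0.983, 0.184, 0.001], [0.001, -0.001, -1.0]]
wrist_force: [-3.5, 0.5, 8.9]
width: 0.0006
grasp_force: 4.5
```

```bash
python3 -c "from h import *;st()"
```

```text
t 5.75 unit xy [ 0.0025 -0.0405] z 0.0644 yaw err -0.001 zax [-0.001  0.001 -1.   ] F [-3.5  0.5  8.9] w 0.0006 g 4.488828266144083 [-0.49  0.58  0.42  1.89 -0.34  0.74  0.31]
```

The tip stopped at z = 0.0644 with about 9 N, right at the shut flap's top of 64 mm. I'll lift, open, and move over the roller.

>>> pendant:
  segments: {"rows":[[0,0,-0.02,0,0,0],[0,0,-0.02,0,0,0],[0,0,-0.02,0,0,0],[0,0,-0.02,0,0,0],[0,0,-0.02,0,0,0]]}

```text
t: 6.25
tool_pos: [0.5839, 0.0671, 0.1641]
tcp_rot: [[-0.184, 0.983, -0.0], [0.983, 0.184, 0.0], [0.0, -0.0, -1.0]]
wrist_force: [0.1, 0.2, -0.2]
width: 0.0003
grasp_force: 0.0
```

>>> pendant:
  segments: {"rows":[[0.02,-0.01,0,0,0,0],[0.02,-0.01,0,0,0,0],[0.02,-0.01,0,0,0,0],[0.02,-0.01,0,0,0,0],[0.02,-0.01,0,0,0,0],[0.0187,-0.0109,0,0,0,0],[0,0,0,0,0,0],[0,0,0,0,0,0],[0,0,0,0,0,0]]}
  finger_gap: 0.092

```text
t: 7.15
tool_pos: [0.5032, 0.1716, 0.1637]
tcp_rot: [[-0.182, 0.983, 0.001], [0.983, 0.182, -0.0], [-0.001, 0.001, -1.0]]
wrist_force: [-0.0, -0.2, 0.5]
width: 0.0706
grasp_force: 0.0
```

```bash
python3 -c "
from h import *;st();a=bot.snapshot('scene')[80:280,220:470];b=bot.snapshot('top')[180:330,225:425]
cv2.imwrite('pics/s2.png',np.hstack([cv2.resize(a,(400,320)),cv2.resize(b,(400,320))]))"
```

```text
t 7.15 unit xy [-0.0576  0.077 ] z 0.1637 yaw err -0.002 zax [ 0.001 -0.    -1.   ] F [-0.  -0.2  0.5] w 0.0706 g 0.0 [-0.78  0.35  0.47  1.97 -0.2   0.87 -0.02]
```

View pics/s2.png

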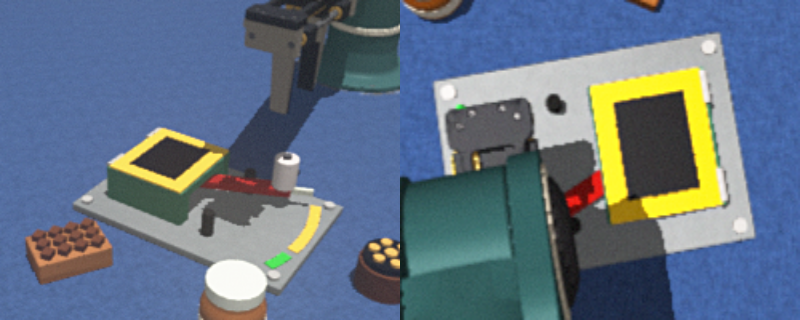

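The flap lies flat on the bay, and the open gripper hangs over the roller, within 1 mm of its centre. I'll descend and grip.

>>> pendant:
  segments: {"rows":[[0,0,0.02,0,0,0],[0,0,0.02,0,0,0],[0,0,0.02,0,0,0],[0,0,0.02,0,0,0],[0,0,0.02,0,0,0],[0,0,0.015,0,0,0],[0,0,0,0,0,0]]}

```text
t: 7.95
tool_pos: [0.5014, 0.1715, 0.0468]
tcp_rot: [[-0.183, 0.983, -0.003], [0.983, 0.183, -0.002], [-0.001, -0.003, -1.0]]
wrist_force: [-1.1, -0.1, 0.5]
width: 0.092
grasp_force: 0.0
```

>>> pendant:
  segments: {"rows":[[0,0,0,0,0,0],[0,0,0,0,0,0],[0,0,0,0,0,0],[0,0,0,0,0,0],[0,0,0,0,0,0],[0,0,0,0,0,0],[0,0,0,0,0,0],[0,0,0,0,0,0],[0,0,0,0,0,0],[0,0,0,0,0,0]]}
  finger_gap: 0
  grip_force: 40

```text
t: 8.95
tool_pos: [0.5028, 0.1727, 0.0487]
tcp_rot: [[-0.184, 0.983, 0.001], [0.983, 0.184, 0.0], [0.0, 0.001, -1.0]]
wrist_force: [0.8, 0.7, 0.6]
width: 0.0312
grasp_force: 40.0
```

```bash
python3 -c "from h import *;st()"
```

```text
t 8.95 unit xy [-0.0578  0.0782] z 0.0487 yaw err -0.0 zax [ 0.001  0.    -1.   ] F [0.8 0.7 0.6] w 0.0312 g 39.99974191188812 [-0.7   0.53  0.39  2.03 -0.32  0.64  0.08]
```

>>> pendant:
  segments: {"rows":[[0.0026,0.007,0,0,0,0],[0.0025,0.0071,0,0,0,0],[0.0019,0.0072,0,0,0,0],[0.0018,0.0073,0,0,0,0],[0.0012,0.0074,0,0,0,0],[0.0011,0.0074,0,0,0,0],[0.0004,0.0075,0,0,0,0],[0.0003,0.0075,0,0,0,0]]}

```text
t: 9.75
tool_pos: [0.5543, 0.1945, 0.0483]
tcp_rot: [[-0.184, 0.983, -0.008], [0.983, 0.184, -0.001], [0.0, -0.008, -1.0]]
wrist_force: [-10.8, -2.2, 10.6]
width: 0.0311
grasp_force: 40.0
```

>>> pendant:
  segments: {"rows":[[-0.0003,0.0075,0,0,0,0],[-0.0004,0.0075,0,0,0,0],[-0.0011,0.0074,0,0,0,0],[-0.0012,0.0074,0,0,0,0],[-0.0016,0.0066,0,0,0,0],[-0.0017,0.0065,0,0,0,0],[0,0,0,0,0,0],[0,0,0,0,0,0],[0,0,0,0,0,0]]}

```text
t: 10.65
tool_pos: [0.5975, 0.1974, 0.0484]
tcp_rot: [[-0.185, 0.983, -0.008], [0.983, 0.185, 0.0], [0.002, -0.008, -1.0]]
wrist_force: [-10.6, -1.1, 9.6]
width: 0.0315
grasp_force: 40.0
```

```bash
python3 -c "
from h import *;st();a=bot.snapshot('scene')[80:280,220:470];b=bot.snapshot('top')[180:330,225:425]
cv2.imwrite('pics/s3.png',np.hstack([cv2.resize(a,(400,320)),cv2.resize(b,(400,320))]))"
```

```text
t 10.65 unit xy [0.0399 0.085 ] z 0.0484 yaw err 0.001 zax [-0.008  0.    -1.   ] F [-10.6  -1.1   9.6] w 0.0315 g 40.01368045806885 [-0.65  0.66  0.38  1.78 -0.34  0.78  0.09]
```

View pics/s3.png

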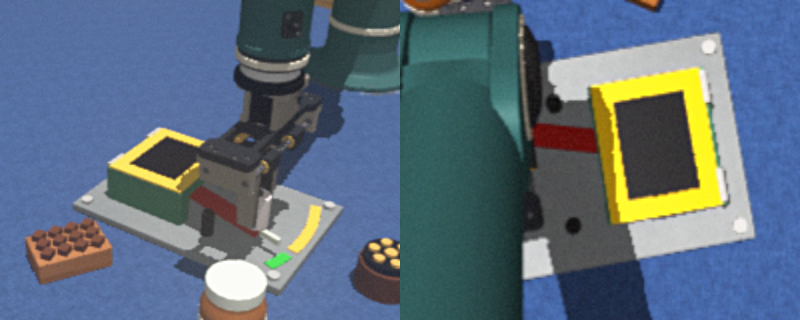

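By the TCP the arm is at q ≈ 0.67 with about 10.6 N of spring load on the gripper, and the flap is still shut. I'll check the pointer against the scale.

```bash
python3 -c "
from h import *
for q in(.56,.6,.67,.78):
  for r,z in((.15,.04),(.195,.034),(.195,.012)):
    p=proj('scene',U(TH,[r*np.sin(q-.4),-.06+r*np.cos(q-.4),z]))[0];print(q,r,z,((p-[350,190])*8).round())
st();cv2.imwrite('pics/s4.png',cv2.resize(bot.snapshot('scene')[190:260,350:440],None,fx=8,fy=8,interpolation=cv2.INTER_CUBIC))"
```

```text
0.56 0.15 0.04 [265. 199.]
0.56 0.195 0.034 [419. 296.]
0.56 0.195 0.012 [407. 369.]
0.6 0.15 0.04 [251. 209.]
0.6 0.195 0.034 [400. 310.]
0.6 0.195 0.012 [389. 383.]
0.67 0.15 0.04 [223. 226.]
0.67 0.195 0.034 [364. 334.]
0.67 0.195 0.012 [353. 407.]
0.78 0.15 0.04 [173. 250.]
0.78 0.195 0.034 [300. 368.]
0.78 0.195 0.012 [290. 442.]
t 10.75 unit xy [0.0398 0.0851] z 0.0484 yaw err 0.001 zax [-0.008  0.    -1.   ] F [-9.7 -0.2  9.1] w 0.0313 g 40.013678669929504 [-0.65  0.66  0.38  1.78 -0.34  0.78  0.09]
```

View pics/s4.png

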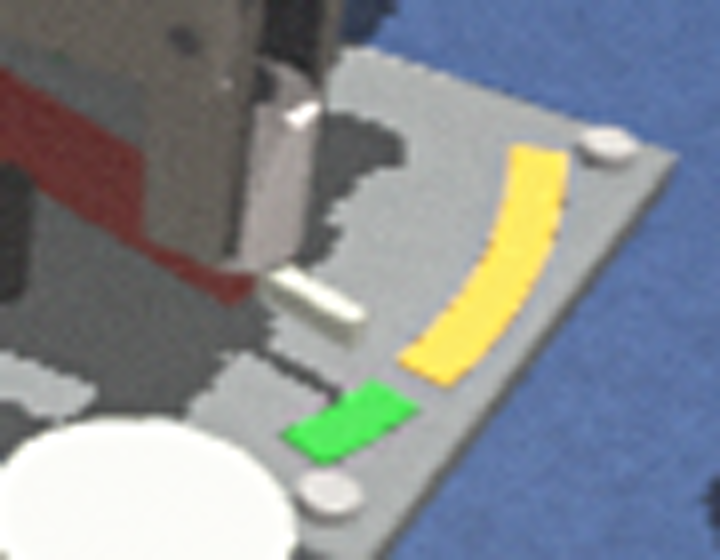

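The pointer's end is at about (362,325) in the crop, against a predicted (364,334) for q = 0.67. That puts it over the green, well inside 0.60–0.78, and the gripper is carrying the spring load.

```bash
python3 -c "from cell import bot;print(bot.job_done())"
```

```text
the job is handed in; nothing more can be done
None
```

The job is handed in: I shut the flap first, then pushed the roller past the click to about 0.67 rad, with the pointer over the green and the gripper still holding it against the spring (about 10 N), and the print block, dye jar and stamp were not touched.

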